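# Move the sample cell from its stand into the light path

### The arm

A 6-joint arm with a two-finger parallel gripper is mounted at the origin on the work surface; the furniture and walls round the work are solid. World frame = base frame: x ahead of the robot, y to its left, z up, the work surface at z = 0. Lengths are in m, angles in degrees, forces in N, time in s.
With the tool pointing down it reaches from about 0.275 to 0.975 m from the base axis. Payload 8.4 kg.
Tool frame: the origin (TCP) lies on the centre line of the jaws, within the pads' length; the fingertips stand 19 mm ahead of it and the grasp point (between the pads) is the TCP; z points along the fingers, y is the line along which they close (so a half turn about z gives the same grasp; the last joint's range is limited). The gripper opens to 92 mm and grips with 3 to 60 N. Pads are 20 mm wide; open, the fingers measure 128 mm over their backs; the gripper's body (75 mm by 189 mm) begins 69 mm behind the grasp point.
Start: joints at [75.722, 20.225, 93.587, -0, 66.188, -0.138], TCP at [0.153, 0.606, 0.234] pointing down, gripper open.
Joint ranges: [-150.9, 150.9], [-52.94, 120.26], [3.33, 152.33], [-74.26, 254.26], [0, 154.13], [-172.89, 172.89]. Speed limits (degrees/s): [127.2, 127.2, 159.86, 180, 180, 180].

### API

Orientations are given as a 3x3 rotation matrix whose columns are the frame's x, y, z axes.
In Python, from plant import * gives the robot as it stands.
- The arm moves only by the tool carry_out, never from a script. Its argument "targets" is a list of rows, each a list of 3 entries, a list of its own where there are three numbers: the shift along the tool's x, y, z as a fraction of full scale, then the turn, a rotation vector about the tool's x, y, z as a fraction of full scale, then the gripper command: -1 is shut, 1 is fully open, values between are in proportion. A call has 1 to 5 rows; each row is the pose to reach, as a shift and turn from the pose commanded when the call began, along the tool's axes at that moment, turning the shorter way round; what a row does not reach only later rows make up. Full scale, the value 1, is 30 cm for a shift and 180 degrees for a turn. A row lasts 1/8 s, in which the tool goes at most 62.5 mm and 10.7 degrees, less where a joint would pass 70% of its speed; a pose out of reach is approached as far as the arm can. A call with a number of a shift or a turn outside -1 to 1 is refused whole. A call with a gripper value outside its range is refused whole. The fingers move at their own pace and stop on an object; "grip_force" is the grip in N (left out, the last holds). Time passes only in rows, so rows that repeat a pose let the fingers close. It gives the time, the measured TCP pose, the force, the opening and the grip force at its end, in the units of the state.
- sense(): the state, without advancing time (a new reading comes with each control period).
- snapshot(name): name is "scene" or "top" or "wrist"; returns a dict with "image" (384x512x3 uint8, blue, green, red), "camera_matrix" (3x3 intrinsics, pixels), "position" and "orientation" of the camera in the world. Camera axes: x right, y down, z forward; pixel columns grow to the right and rows downward; lengths in m; the calibration is good to about 2 mm. A picture is of the moment at which its call begins. There is no depth.
- job_done(): hands the job in; it is judged then, once.
Trained networks look in the newest picture that a camera, given by its name, has taken for a name from the list of things; names that differ only in an ending like _2 or _b are one class to them, and where a whole thing is asked for, a point or a joint stands for the part that bears it (a point fixed in the world has none). Each returns a list of dicts, best first, with "conf" (0 to 1); they miss things now and then, are a little off and sometimes report something else, mostly with a low value. They report only what shows in the picture. A call takes as long as a camera call. They do not tell look-alikes from the thing itself.
- search_frame(thing, camera): "rect" ([left, top, right, bottom] in pixels, round what is visible of it).
- pinpoint(thing, camera): "centre" ([column, row] in pixels: a listed point, or the origin of a listed thing).
The state is a dict: "clock": time; "joints": joint angles; "dq": joint speeds; "effort": joint torques, N m; "ee_pos": TCP position; "orientation": TCP orientation; "ft_force": force on the tool from outside, world axes, zero at the start; "moment": the same for the moment, N m; "width": finger opening in m; "gripper_force": force on a finger pad.
Only numpy, scipy, OpenCV 4.12 (cv2) and the standard library are available. Lean on these libraries where they do the work, as an engineer would, in place of code of your own. Each camera call takes 0.05 s, during which the arm holds its last target. There are 200 camera calls.

### The job

Lift the windowed sample cell off its little steel stand by the handle and set it down, upright and gently, on the middle of the square pad between the lamp and the detector of the light bench, turned so that its two glass windows face the lamp and the detector squarely. Keep your fingers off the glass, do not drop or tip the cell, and leave the small bottle and the eyepiece where they stand.

Things in the scene. Friction and masses are not known exactly. Their poses are not given: they have to be found in the camera images.
- cell: Sample cell: empty open-topped box 60 x 60 mm, 80 mm high, about 0.34 kg (it varies); steel walls on its own +x and -x sides, a clear glass window on its +y and -y sides; either window may face the lamp. A stiff handle arches over it from steel wall to steel wall, so its bar runs along the cell's x. Origin: centre of the underside; z up.
- handle: The cell's handle, fixed to it; origin at the centre of the cell's black handle bar, 118 mm above its underside; axes as the cell's. The bar is 12 mm wide (y) and 12 mm high, with 44 mm of grip length (x) and 32 mm of open space below it; close the fingers on it along y.
- window_a: The glass window on the cell's +y side, 52 mm wide and 62 mm high, fixed to the cell; origin at its centre, 28 mm from the cell's axis and 43 mm above its underside. Not to be touched.
- window_b: The glass window on the cell's -y side, same as the other; origin at its centre. Not to be touched.
- stand: The fixed steel stand on four legs, 96 x 96 mm, that the cell stands on at the start. Origin: centre of the underside, on the table. The cell's underside rests at z = 60 mm, inside a lip that is 4 mm high and encloses 80 x 80 mm.
- light_bench: Fixed light bench: aluminium base 104 mm (x) by 270 mm (y, the light path). A grey finned lamp housing (72 mm wide, top at z = 89 mm) stands at its -y end, a smaller black detector (top at z = 74 mm) at its +y end; lamp snout and detector tube end at y = -78 and +84 mm, their axis at x = 0, z = 53 mm. Origin: centre of the underside, on the table.
- pad (a point): Centre of the top of the bench's dark square pad, 90 x 90 mm, midway on the base, 13 mm above the table; axes as the bench's. The cell shall stand on it.
- dropper_bottle: A small loose brown dropper bottle, 28 mm across and 70 mm high, beside the stand; leave it alone. Origin: centre of the underside.
- spare_eyepiece: A loose black microscope eyepiece, 41 mm across and 52 mm high, in front of the light bench; leave it alone. Origin: centre of the underside.
Mind the look-alikes: they are no part of the job. Leave any blue or yellow look-alike of the cell alone.

How it is judged (in metres and radians):
On the way:
1. the cell is lifted clear of its stand by its handle, at least 20 mm (z of cell in the frame of stand above 0.08 m and contact force between the fingers and handle above 0.5 N), for 0.2 s.
At the end, for the whole second after the job is handed in: The cell stands upright (within 3 degrees) and at rest on the pad, its centre within 15 mm of the pad's centre both along and across the light path, its window faces square to the light path within 10 degrees (either window towards the lamp), and the fingers have let go (z of cell in the frame of light_bench between 0.01 and 0.016 m and x of cell in the frame of light_bench between -0.015 and 0.015 m and y of cell in the frame of light_bench between -0.015 and 0.015 m and angle between the y axis of cell and the y axis of light_bench, either way round below 0.17 rad and angle between cell's own z axis and vertical below 0.05 rad and linear speed of cell below 0.02 m/s and angular speed of cell below 0.1 rad/s); the robot touches nothing.
It fails at once if a glass window is touched by the fingers (contact force between the fingers and window_a above 0.5 N or contact force between the fingers and window_b above 0.5 N).
It fails at once if the cell is tipped more than 25 degrees (angle between cell's own z axis and vertical above 0.436 rad).
It fails at once if the cell is dropped: it falls faster than 0.4 m/s (more than about 8 mm) with no finger on it (linear speed of cell above 0.4 m/s and contact force between the fingers and cell below 0.01 N).
It fails at once if the dropper bottle or the eyepiece is moved more than 20 mm or knocked over (distance of any of dropper_bottle, spare_eyepiece from where it was at the start of the episode above 0.02 m or angle between any of dropper_bottle, spare_eyepiece's own z axis and vertical above 0.5 rad).
It also fails if it takes over 48 s, if anything falls off the work surface, if the arm or the gripper's body presses on something with over 40 N, if the wrist force passes 120 N, or if a joint passes its speed limit or range.

## Working session

There is one attempt and no reset: what is moved stays moved. The work goes in short steps, Python scripts to look and compute and a tool call to move; the robot and the scene stay as the last step left them, time stands still between calls to the robot, and variables do not carry over. Pictures are saved under pics/ and viewed, at most 10 in all, crops included, and the job is handed in when it is done.

Besides the shell and the picture viewer there is one more tool, called after "Request:" as name(argument=value, ...), one argument or row to a line, values as JSON. carry_out: Moves the arm, as the interface text tells. Its arguments: {"type":"object","properties":{"targets":{"type":"array"},"grip_force":{"type":"number"}},"required":["targets"]}

```bash
mkdir -p pics; ls; cat > h.py <<'E'
from plant import *
import numpy as np, cv2
def ray(s,px):
    K=np.array(s["camera_matrix"]);R=np.array(s["orientation"])
    d=R@np.linalg.inv(K)@np.array([px[0],px[1],1.]);return np.array(s["position"]),d
def atz(s,px,z):
    p,d=ray(s,px);return p+d*(z-p[2])/d[2]
def proj(s,P):
    K=np.array(s["camera_matrix"]);R=np.array(s["orientation"])
    c=K@(R.T@(np.array(P)-np.array(s["position"])));return c[:2]/c[2]
E
python3 - <<'E'
from h import *
ims=[]
Z={"cell":.06,"handle":.178,"stand":0,"light_bench":0,"pad":.013,"dropper_bottle":0,"spare_eyepiece":0}
for c in ["scene","top"]:
    s=snapshot(c);ims.append(s["image"])
    print(c,np.round(s["position"],3))
    for t,z in Z.items():
        for r in pinpoint(t,c)[:3]: print(t,np.round(r["centre"]),round(r["conf"],2),np.round(atz(s,r["centre"],z),3))
cv2.imwrite("pics/a.png",ims[0]);cv2.imwrite("pics/b.png",ims[1])
print(sense())
E
```

```text
pics
scene [-0.002  0.547  0.548]
cell [204. 258.] 0.93 [0.474 0.152 0.06 ]
cell [278. 186.] 0.93 [ 0.555 -0.194  0.06 ]
cell [295. 276.] 0.86 [0.306 0.071 0.06 ]
handle [202. 209.] 0.89 [0.469 0.151 0.178]
handle [297. 230.] 0.72 [0.298 0.089 0.178]
handle [223. 195.] 0.71 [0.476 0.089 0.178]
stand [207. 284.] 0.69 [0.464 0.155 0.   ]
light_bench [306. 219.] 0.88 [ 0.454 -0.191  0.   ]
pad [304. 209.] 0.62 [ 0.475 -0.212  0.013]
dropper_bottle [192. 314.] 0.59 [0.423 0.23  0.   ]
spare_eyepiece [338. 214.] 0.55 [ 0.401 -0.269  0.   ]
spare_eyepiece [305. 210.] 0.47 [ 0.481 -0.225  0.   ]
top [ 0.395 -0.026  1.32 ]
cell [236. 252.] 0.9 [0.34  0.006 0.06 ]
cell [332. 162.] 0.87 [ 0.602 -0.268  0.06 ]
cell [233. 178.] 0.73 [0.552 0.017 0.06 ]
handle [181. 207.] 0.6 [0.461 0.148 0.178]
handle [342. 150.] 0.42 [ 0.614 -0.273  0.178]
stand [187. 209.] 0.97 [0.465 0.156 0.   ]
stand [166. 224.] 0.37 [0.418 0.217 0.   ]
light_bench [311. 210.] 0.9 [ 0.467 -0.216  0.   ]
pad [310. 209.] 0.78 [ 0.469 -0.211  0.013]
dropper_bottle [165. 222.] 0.63 [0.425 0.222 0.   ]
spare_eyepiece [332. 235.] 0.65 [ 0.391 -0.278  0.   ]
{'clock': 0.8, 'joints': array([ 7.57229385e+01,  2.02244702e+01,  9.35854346e+01, -4.62296695e-04,
        6.61892768e+01, -1.35876572e-01]), 'dq': array([ 0.04525067, -0.00014237,  0.05251047, -0.02687211,  0.04785852,
       -0.06958848]), 'effort': array([ 5.98736915e-04, -5.93702066e+01, -3.34555185e+01,  6.97605405e-02,
        1.59009889e-02, -1.80772918e-05]), 'ee_pos': array([0.1526831 , 0.60607546, 0.23360438]), 'orientation': array([[-9.69697447e-01,  2.44308947e-01,  1.06766081e-05],
       [ 2.44308947e-01,  9.69697447e-01,  1.20230729e-05],
       [-7.41573533e-06,  1.42671340e-05, -1.00000000e+00]]), 'ft_force': array([-0.42815824, -0.46689011,  0.37450279]), 'moment': array([ 0.00454465,  0.05229191, -0.00372778]), 'gripper_force': 0.0, 'width': 0.09186042026618375}
```

View pics/a.png

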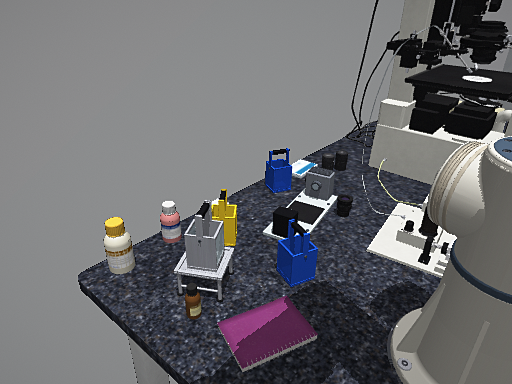

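View pics/b.png

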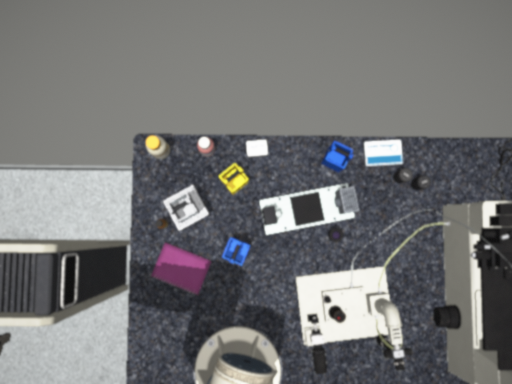

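The silver cell stands on the stand at about (204,258) in the scene picture. The bench pad is at (305,210), and the blue and yellow ones are look-alikes. In the top view the stand is at (187,209) and the pad at (308,208), with the lamp on the right. I'm moving above the stand.

Request:
carry_out(
  targets=[
    [[-0.3, -0.25, -0.43], [0, 0, 0], 1],
    [[-0.69, -0.6, -0.43], [0, 0, 0], 1],
    [[-0.69, -0.6, -0.43], [0, 0, 0], 1],
    [[-0.69, -0.6, -0.43], [0, 0, 0], 1],
    [[-0.69, -0.6, -0.43], [0, 0, 0], 1],
  ],
)

```text
clock: 1.42
ee_pos: [0.3102, 0.3793, 0.3636]
orientation: [[-0.97, 0.244, 0.001], [0.244, 0.97, 0.001], [-0.001, 0.001, -1.0]]
ft_force: [1.3, 0.1, 0.9]
width: 0.092
gripper_force: 0.0
```

Request:
carry_out(
  targets=[
    [[-0.69, -0.6, 0], [0, 0, 0], 1],
    [[-0.69, -0.6, 0], [0, 0, 0], 1],
    [[-0.69, -0.6, 0], [0, 0, 0], 1],
    [[-0.69, -0.6, 0], [0, 0, 0], 1],
    [[-0.69, -0.6, 0], [0, 0, 0], 1],
  ],
)

```text
clock: 2.05
ee_pos: [0.4675, 0.1531, 0.3627]
orientation: [[-0.969, 0.247, 0.001], [0.247, 0.969, -0.0], [-0.001, -0.0, -1.0]]
ft_force: [-0.9, 0.1, 0.7]
width: 0.0916
gripper_force: 0.0
```

```bash
python3 - <<'E'
from h import *
s=snapshot("wrist");cv2.imwrite("pics/c.png",s["image"])
st=sense();print(st["ee_pos"],st["orientation"].round(3),s["position"],s["orientation"].round(3),s["camera_matrix"],st["clock"])
for t,z in {"cell":.06,"handle":.178,"stand":0,"window_a":.103}.items():
    for r in pinpoint(t,"wrist")[:3]: print(t,np.round(r["centre"]),round(r["conf"],2),np.round(atz(s,r["centre"],z),3))
E
```

```text
[0.46836267 0.15221976 0.36265613] [[-0.969  0.247  0.001]
 [ 0.247  0.969 -0.001]
 [-0.001 -0.001 -1.   ]] [0.38890747 0.17307306 0.51365052] [[ 0.246  0.928  0.279]
 [ 0.969 -0.236 -0.07 ]
 [ 0.     0.287 -0.958]] [[345.53076569   0.         255.66302418]
 [  0.         345.53076569 190.77652423]
 [  0.           0.           1.        ]] 2.1
cell [257. 151.] 0.87 [0.468 0.155 0.06 ]
cell [133.  86.] 0.87 [0.35  0.024 0.06 ]
cell [ 29. 296.] 0.79 [ 0.596 -0.233  0.06 ]
handle [254. 171.] 0.75 [0.467 0.152 0.178]
handle [171. 251.] 0.74 [0.529 0.044 0.178]
handle [ 34. 207.] 0.41 [ 0.447 -0.077  0.178]
stand [298. 102.] 0.58 [0.423 0.227 0.   ]
window_a [265. 173.] 0.72 [0.49  0.159 0.103]
window_a [100.  85.] 0.67 [0.343 0.002 0.103]
window_a [ 14. 295.] 0.65 [ 0.571 -0.213  0.103]
```

View pics/c.png

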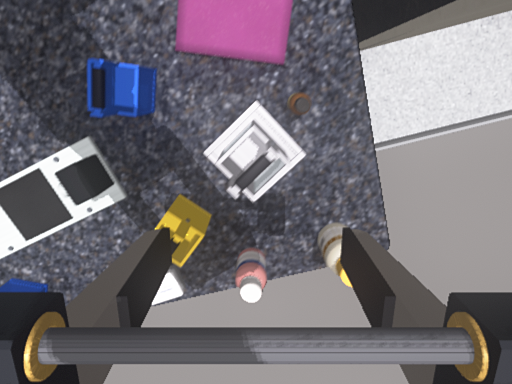

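The wrist view shows the silver cell on its stand at (255,152). The bar runs from about (230,190) to (278,157), and the brown bottle is at (298,102). A zoomed crop will give me the bar's angle.

```bash
python3 - <<'E'
from h import *
im=cv2.imread("pics/c.png")[95:210,195:315]
cv2.imwrite("pics/d.png",cv2.resize(im,None,fx=5,fy=5,interpolation=cv2.INTER_CUBIC))
E
```

```text
(no output)
```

View pics/d.png

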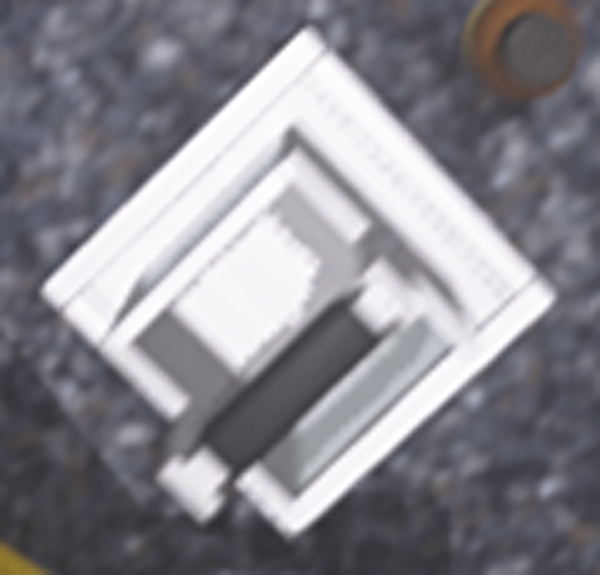

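```bash
python3 - <<'E'
from h import *
s=snapshot("wrist");st=sense()
a=atz(s,(239.4,186),.182);b=atz(s,(268.4,158.6),.182)
d=b-a;print(a,b,np.linalg.norm(d),(a+b)/2)
# stand edge corners at z .064
c=[atz(s,(195+u/5,95+v/5),.064) for u,v in [(312,28),(555,295),(290,538),(43,292)]]
print(np.mean(c,0));E=[c[(i+1)%4]-c[i] for i in range(4)]
print([ (np.linalg.norm(e).round(4),np.degrees(np.arctan2(e[1],e[0]))) for e in E])
print("bar yaw",np.degrees(np.arctan2(d[1],d[0])),"tool x yaw",np.degrees(np.arctan2(st["orientation"][1,0],st["orientation"][0,0])))
E
```

```text
[0.47463146 0.13757315 0.182     ] [0.4547022  0.17210511 0.182     ] 0.03987018794693288 [0.46466683 0.15483913 0.182     ]
[0.46808477 0.15510469 0.064     ]
[(np.float64(0.0935), np.float64(29.163679235787036)), (np.float64(0.0971), np.float64(-60.14089149349702)), (np.float64(0.0941), np.float64(-150.58654821940797)), (np.float64(0.0975), np.float64(119.46672419594522))]
bar yaw 119.99032560391895 tool x yaw 165.90312618339166
```

Request:
carry_out(
  targets=[
    [[0.008, 0.005, 0.1], [0, 0, 0.06], 1],
    [[0.008, 0.005, 0.2], [0, 0, 0.12], 1],
    [[0.008, 0.005, 0.3], [0, 0, 0.18], 1],
    [[0.008, 0.005, 0.42], [0, 0, 0.23], 1],
    [[0.008, 0.005, 0.42], [0, 0, 0.255], 1],
  ],
)

```text
clock: 2.98
ee_pos: [0.4619, 0.1585, 0.2341]
orientation: [[-0.498, 0.867, -0.004], [0.867, 0.498, -0.001], [0.001, -0.005, -1.0]]
ft_force: [-0.6, -0.4, 0.8]
width: 0.0915
gripper_force: 0.0
```

```bash
python3 - <<'E'
from h import *
s=snapshot("wrist");st=sense();R=st["orientation"]
print(st["ee_pos"],R.round(3),"tool yaw",np.degrees(np.arctan2(R[1,0],R[0,0])),st["joints"].round(1))
for r in pinpoint("handle","wrist")[:2]: print(np.round(r["centre"]),r["conf"],atz(s,r["centre"],.178))
im=s["image"].copy()
c=np.array([.4665,.155,.178]);a=np.radians(120);x=np.array([np.cos(a),np.sin(a),0]);y=np.array([-x[1],x[0],0])
for i in(-1,1):
  for j in(-1,1): cv2.circle(im,tuple(int(round(v)) for v in proj(s,c+[0,0,.006]+.022*i*x+.006*j*y)),2,(0,0,255),-1)
cv2.imwrite("pics/e.png",im)
E
```

```text
[0.46277804 0.15879781 0.23531421] [[-0.495  0.869 -0.003]
 [ 0.869  0.495 -0.001]
 [ 0.001 -0.003 -1.   ]] tool yaw 119.69956610439728 [ 18.8   8.  109.6   0.   62.6 -10.9]
[269. 363.] 0.96 [0.52682366 0.0657342  0.178     ]
[ 55. 272.] 0.92 [0.36321651 0.05817657 0.178     ]
```

View pics/e.png

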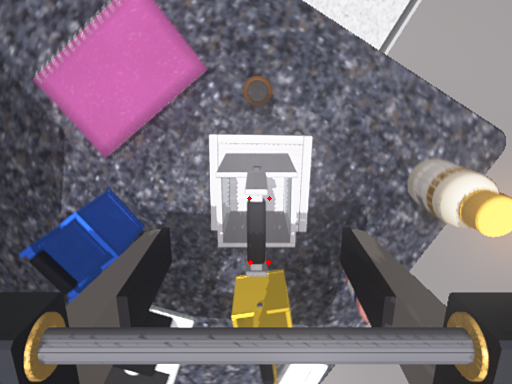

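The bar sits at u≈257, v 198–263, which matches the predicted red dots to about 1 mm. I'll go down and close on it.

Request:
carry_out(
  targets=[
    [[-0.017, 0, 0.07], [0, 0, 0], 1],
    [[-0.017, 0, 0.13], [0, 0, 0], 1],
    [[-0.017, 0, 0.19], [0, 0, 0], 1],
    [[-0.017, 0, 0.19], [0, 0, 0], 1],
    [[-0.017, 0, 0.19], [0, 0, 0], 1],
  ],
)

```text
clock: 3.7
ee_pos: [0.4671, 0.154, 0.1805]
orientation: [[-0.501, 0.866, 0.001], [0.866, 0.501, 0.0], [-0.0, 0.001, -1.0]]
ft_force: [-0.2, 0.8, -0.6]
width: 0.0915
gripper_force: 0.0
```

Request:
carry_out(
  targets=[
    [[0, 0, 0], [0, 0, 0], -1],
    [[0, 0, 0], [0, 0, 0], -1],
    [[0, 0, 0], [0, 0, 0], -1],
    [[0, 0, 0], [0, 0, 0], -1],
    [[0, 0, 0], [0, 0, 0], -1],
  ],
  grip_force=30,
)

```text
clock: 4.32
ee_pos: [0.4668, 0.1534, 0.1796]
orientation: [[-0.499, 0.866, -0.0], [0.866, 0.499, -0.0], [-0.0, -0.0, -1.0]]
ft_force: [0.1, 0.5, -0.5]
width: 0.0438
gripper_force: 0.0
```

Request:
carry_out(
  targets=[
    [[0, 0, 0], [0, 0, 0], -1],
    [[0, 0, 0], [0, 0, 0], -1],
    [[0, 0, 0], [0, 0, 0], -1],
    [[0, 0, 0], [0, 0, 0], -1],
    [[0, 0, 0], [0, 0, 0], -1],
  ],
)

```text
clock: 4.95
ee_pos: [0.4666, 0.1534, 0.1794]
orientation: [[-0.499, 0.866, -0.0], [0.866, 0.499, -0.0], [0.0, -0.0, -1.0]]
ft_force: [0.3, -0.4, -2.2]
width: 0.0117
gripper_force: 30.0
```

Request:
carry_out(
  targets=[
    [[0, 0, -0.04], [0, 0, 0], -1],
    [[0, 0, -0.1], [0, 0, 0], -1],
    [[0, 0, -0.18], [0, 0, 0], -1],
    [[0, 0, -0.26], [0, 0, 0], -1],
    [[0, 0, -0.32], [0, 0, 0], -1],
  ],
)

```text
clock: 5.58
ee_pos: [0.4669, 0.1535, 0.2773]
orientation: [[-0.499, 0.866, 0.001], [0.866, 0.499, 0.0], [-0.0, 0.001, -1.0]]
ft_force: [-0.2, 0.2, -3.8]
width: 0.0116
gripper_force: 30.0
```

```bash
python3 - <<'E'
from h import *
st=sense();R=st["orientation"];print(st["ee_pos"],st["width"],st["gripper_force"],st["ft_force"])
s=snapshot("top");im=s["image"]
for t,z in {"light_bench":0,"pad":.013}.items():
    for r in pinpoint(t,"top")[:1]: print(t,r["centre"],atz(s,r["centre"],z))
cv2.imwrite("pics/f.png",cv2.resize(im[170:245,250:370],None,fx=6,fy=6,interpolation=cv2.INTER_CUBIC))
E
```

```text
[0.46690997 0.15354252 0.27727655] 0.011618279936258035 29.996281564235687 [-0.19576144  0.20982806 -3.84650609]
light_bench [308.7, 208.7] [ 0.46935309 -0.2082136   0.        ]
pad [307.3, 207.8] [ 0.47125775 -0.20224811  0.013     ]
```

View pics/f.png

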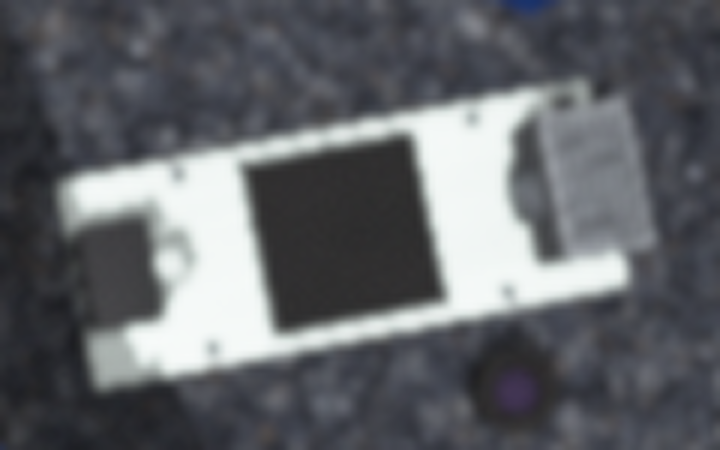

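The crop shows the pad corners clearly, at about (245,165), (412,135), (443,300) and (275,330). The cell is lifted, and its weight shows as about 3.4 N.

```bash
python3 - <<'E'
from h import *
s=snapshot("top")
q=lambda u,v:(250+(u+.5)/6-.5,170+(v+.5)/6-.5)
c=np.array([atz(s,q(u,v),.013) for u,v in [(245,165),(412,135),(443,300),(275,330)]])
print(c.mean(0));E=[c[(i+1)%4]-c[i] for i in range(4)]
print([(np.linalg.norm(e).round(4),np.degrees(np.arctan2(e[1],e[0])).round(1)) for e in E])
for a,b in [((60,180),(580,82)),((100,390),(628,288))]:
  d=atz(s,q(*b),.01)-atz(s,q(*a),.01);print(np.degrees(np.arctan2(d[1],d[0])))
E
```

```text
[ 0.46975534 -0.20100054  0.013     ]
[(np.float64(0.0846), np.float64(-79.2)), (np.float64(0.0833), np.float64(-169.4)), (np.float64(0.0847), np.float64(100.6)), (np.float64(0.083), np.float64(10.5))]
-78.70691362638051
-78.57128058868341
```

Request:
carry_out(
  targets=[
    [[-0.06, -0.034, -0.03], [0, 0, -0.03], -1],
    [[-0.16, -0.09, -0.06], [0, 0, -0.07], -1],
    [[-0.28, -0.16, -0.06], [0, 0, -0.11], -1],
    [[-0.4, -0.23, -0.06], [0, 0, -0.15], -1],
    [[-0.51, -0.29, -0.06], [0, 0, -0.19], -1],
  ],
)

```text
clock: 6.4
ee_pos: [0.467, -0.0239, 0.2926]
orientation: [[-0.902, 0.432, -0.002], [0.432, 0.902, 0.0], [0.002, -0.001, -1.0]]
ft_force: [0.6, 0.3, -3.6]
width: 0.0118
gripper_force: 30.0
```

Request:
carry_out(
  targets=[
    [[-0.06, -0.12, 0], [0, 0, -0.045], -1],
    [[-0.12, -0.24, 0], [0, 0, -0.09], -1],
    [[-0.18, -0.36, 0], [0, 0, -0.135], -1],
    [[-0.24, -0.48, 0], [0, 0, -0.175], -1],
    [[-0.267, -0.536, 0], [0, 0, -0.205], -1],
  ],
)

```text
clock: 7.02
ee_pos: [0.4691, -0.2039, 0.2923]
orientation: [[-0.981, -0.194, -0.002], [-0.194, 0.981, 0.0], [0.002, 0.001, -1.0]]
ft_force: [1.2, -0.7, -4.2]
width: 0.0115
gripper_force: 30.0
```

```bash
python3 - <<'E'
from h import *
s=snapshot("wrist");st=sense();R=st["orientation"]
print(st["ee_pos"],"tool yaw",np.degrees(np.arctan2(R[1,0],R[0,0])),st["joints"].round(1),st["width"])
for r in pinpoint("pad","wrist")[:2]: print(np.round(r["centre"]),r["conf"],atz(s,r["centre"],.013))
im=s["image"].copy()
c=np.array([.470,-.202,.013]);a=np.radians(11);x=np.array([np.cos(a),np.sin(a),0]);y=np.array([-x[1],x[0],0])
for i in(-1,1):
  for j in(-1,1): cv2.circle(im,tuple(int(round(v)) for v in proj(s,c+.045*i*x+.045*j*y)),2,(0,0,255),-1)
cv2.imwrite("pics/g0.png",s["image"]);cv2.imwrite("pics/g.png",im)
E
```

```text
[ 0.46921161 -0.20520347  0.29236   ] tool yaw -168.5731453041125 [-2.370e+01  6.900e+00  1.032e+02 -1.000e-01  6.990e+01 -1.251e+02] 0.011553256721071447
[258. 157.] 0.78 [ 0.47161629 -0.19942289  0.013     ]
```

View pics/g.png

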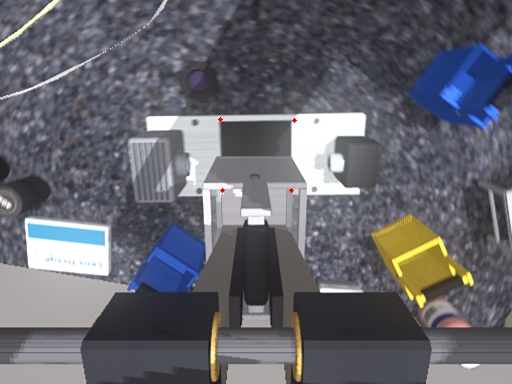

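The pad's far corners are at (221,121) and (292,121), against the predicted (220,119) and (294,120). The pad matches to about 2 mm and the cell hangs square above it, so I'll lower it.

Request:
carry_out(
  targets=[
    [[-0.008, 0.009, 0.08], [0, 0, 0], -1],
    [[-0.008, 0.009, 0.2], [0, 0, 0], -1],
    [[-0.008, 0.009, 0.32], [0, 0, 0], -1],
    [[-0.008, 0.009, 0.42], [0, 0, 0], -1],
    [[-0.008, 0.009, 0.48], [0, 0, 0], -1],
  ],
)

```text
clock: 7.75
ee_pos: [0.4704, -0.1976, 0.1474]
orientation: [[-0.982, -0.19, -0.003], [-0.19, 0.982, 0.002], [0.003, 0.002, -1.0]]
ft_force: [0.9, 0.1, -3.8]
width: 0.0119
gripper_force: 30.0
```

Request:
carry_out(
  targets=[
    [[0, 0, 0], [0, 0, 0], -1],
    [[0, 0, 0], [0, 0, 0], -1],
  ],
)

```text
clock: 8.0
ee_pos: [0.472, -0.1987, 0.15]
orientation: [[-0.981, -0.191, 0.0], [-0.191, 0.981, -0.0], [-0.0, -0.0, -1.0]]
ft_force: [0.3, 0.0, -3.8]
width: 0.0117
gripper_force: 30.0
```

Request:
carry_out(
  targets=[
    [[0, -0.01, 0.02], [0, 0, 0], -1],
    [[0, -0.01, 0.035], [0, 0, 0], -1],
    [[0, -0.01, 0.045], [0, 0, 0], -1],
    [[0, -0.01, 0.05], [0, 0, 0], -1],
    [[0, -0.01, 0.053], [0, 0, 0], -1],
  ],
)

```text
clock: 8.62
ee_pos: [0.4722, -0.202, 0.1336]
orientation: [[-0.981, -0.192, -0.0], [-0.192, 0.981, 0.0], [0.0, 0.0, -1.0]]
ft_force: [-0.4, -0.1, -3.6]
width: 0.0115
gripper_force: 30.0
```

Request:
carry_out(
  targets=[
    [[0, 0, 0.002], [0, 0, 0], -1],
    [[0, 0, 0.004], [0, 0, 0], -1],
    [[0, 0, 0.004], [0, 0, 0], -1],
  ],
)

```text
clock: 9.0
ee_pos: [0.4722, -0.202, 0.1325]
orientation: [[-0.981, -0.192, 0.0], [-0.192, 0.981, -0.0], [-0.0, -0.0, -1.0]]
ft_force: [0.1, 0.5, -4.4]
width: 0.0118
gripper_force: 30.0
```

Request:
carry_out(
  targets=[
    [[0, 0, 0.003], [0, 0, 0], -1],
    [[0, 0, 0.006], [0, 0, 0], -1],
    [[0, 0, 0.006], [0, 0, 0], -1],
  ],
)

```text
clock: 9.38
ee_pos: [0.4728, -0.2026, 0.1322]
orientation: [[-0.981, -0.192, 0.001], [-0.192, 0.981, -0.001], [-0.001, -0.001, -1.0]]
ft_force: [-4.6, -1.1, 13.3]
width: 0.012
gripper_force: 30.0
```

The pad is carrying the cell now. I'll ease off, then open the fingers.

Request:
carry_out(
  targets=[
    [[0, 0, -0.004], [0, 0, 0], -1],
    [[0, 0, -0.004], [0, 0, 0], -0.5],
    [[0, 0, -0.004], [0, 0, 0], -0.2],
    [[0, 0, -0.004], [0, 0, 0], 0],
    [[0, 0, -0.004], [0, 0, 0], 0],
  ],
)

```text
clock: 10.0
ee_pos: [0.4723, -0.202, 0.1318]
orientation: [[-0.981, -0.192, -0.0], [-0.192, 0.981, 0.0], [0.0, 0.0, -1.0]]
ft_force: [0.0, -0.6, 0.2]
width: 0.0462
gripper_force: 0.0
```

```bash
python3 - <<'E'
from h import *
s=snapshot("wrist");st=sense()
print(st["ee_pos"],st["width"],st["gripper_force"],st["ft_force"],st["clock"])
cv2.imwrite("pics/i.png",s["image"])
E
```

```text
[ 0.47227357 -0.20199705  0.13184533] 0.046035147265170634 0.0 [ 0.81290991  0.43596435 -0.51634258] 10.05
```

View pics/i.png

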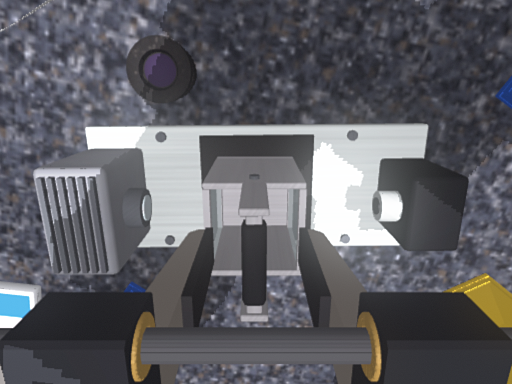

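The cell stands upright and square on the pad, with pad edges at u 200–313 and the cell centred at about 255. The fingers are clear of the bar, so I'll withdraw straight up.

Request:
carry_out(
  targets=[
    [[0, 0, -0.06], [0, 0, 0], 0],
    [[0, 0, -0.18], [0, 0, 0], 0],
    [[0, 0, -0.32], [0, 0, 0], 0],
    [[0, 0, -0.45], [0, 0, 0], 0],
    [[0, 0, -0.55], [0, 0, 0], 0],
  ],
)

```text
clock: 10.68
ee_pos: [0.4724, -0.2021, 0.2987]
orientation: [[-0.981, -0.192, 0.001], [-0.192, 0.981, -0.001], [-0.001, -0.001, -1.0]]
ft_force: [0.4, -0.2, 0.6]
width: 0.0462
gripper_force: 0.0
```

```bash
python3 - <<'E'
from h import *
s=snapshot("wrist");st=sense()
print(st["ee_pos"],st["width"],st["clock"])
for t,z in {"cell":.013,"handle":.131,"pad":.013,"light_bench":0}.items():
  for r in pinpoint(t,"wrist")[:1]: print(t,np.round(r["centre"]),r["conf"],atz(s,r["centre"],z))
im=s["image"].copy();a=np.radians(11);x=np.array([np.cos(a),np.sin(a),0]);y=np.array([-x[1],x[0],0])
for c,hw,col in [((.471,-.202,.013),.045,(0,0,255)),((.472,-.202,.093),.03,(0,255,0))]:
 for i in(-1,1):
  for j in(-1,1): cv2.circle(im,tuple(int(round(v)) for v in proj(s,np.array(c)+hw*i*x+hw*j*y)),2,col,-1)
cv2.imwrite("pics/j.png",cv2.resize(im[60:260,120:390],(800,593)))
E
```

```text
[ 0.47389896 -0.20271032  0.30225689] 0.04603710435312259 10.725
cell [398. 238.] 0.88 [0.55013839 0.01224005 0.013     ]
handle [505.  83.] 0.79 [ 0.34712916 -0.00293662  0.131     ]
```

View pics/j.png

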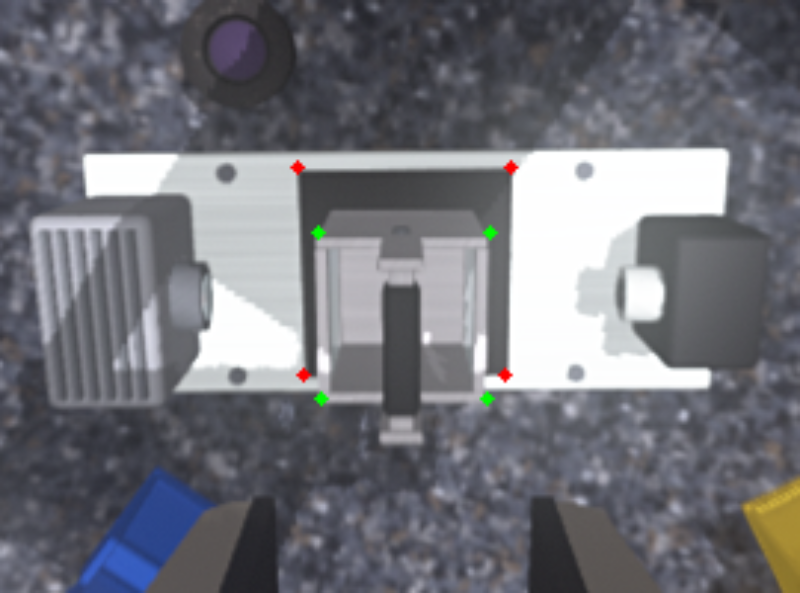

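The pad's edges meet the red dots and the cell's rim meets the green ones, so it is centred to within about 2 mm and square within about 1°. The eyepiece hasn't been disturbed. I'm handing the job in.

```bash
python3 -c "
from plant import *
print(job_done())"
```

```text
the job is handed in; nothing more can be done
None
```

The cell stands upright on the pad, centred to about 2 mm with its windows square to the light path within about 1°; the fingers are clear and the job is handed in, though no verdict came back.

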